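Dock a vial carrier against its dowels and end stop

TASK

Pick the vial carrier up by its black handle, keeping it level, and set it down on the aluminium docking plate clear of the dowels and the stop. Push it up against both dark steel dowels until it bears on the two of them, then slide it along them until it bears on the brass button of the red end stop: press each time so that it is truly home, with a few newtons, but gently, never more than 20 N on a dowel or the stop. With the carrier fully home against all three, swing the keeper by its orange post all the way round over the carrier's edge, let go, and leave the other things on the bench where they are.

Things in the scene. Friction and masses are not known exactly. Their poses are not given: they have to be found in the camera images.
- carrier_handle (a point): centre of the black upright handle (20 mm along x, 44 mm along y, 48 mm high) in the middle of the teal vial carrier, a loose plate 100 mm (x) x 170 mm (y) x 14 mm thick, about 0.55 kg in all. This point lies 38 mm above the plate's underside, over the plate's centre; axes are the carrier's: x across its short side, y along its long side, z up. Four fixed vials with red caps (27 mm across, tops 44 mm above the underside) stand at x = +-21 mm, y = +-50 mm
- carrier: the vial carrier itself (the plate with handle and vials); origin at the centre of its underside, same axes as its handle. Home, its centre is over x = 10 mm of the docking plate and 85 mm short (-y) of the stop button's face, a long face on both dowels and one end on the stop; it fits either way round
- dock: docking plate: aluminium plate with a slippery coating (the carrier slides on it at about 1 to 2 N), fixed to the bench, 230 mm (x) x 280 mm (y) x 16 mm thick, origin at the centre of its underside, z up, +x towards the dowels, +y towards the end stop. It carries the dowels, end stop and keeper
- dowel_a: dark steel dowel, 12 mm across, standing 24 mm above the docking plate's top; origin at its foot, on its axis, which is at x = 66, y = -60 mm of the docking plate
- dowel_b: the other dark steel dowel, same size, at x = 66, y = 50 mm of the docking plate
- end_stop: end stop: red block 36 mm wide, 26 mm high, with a brass screw button (14 mm across, 8 mm above the docking plate) on its -y side, whose face the carrier's end meets. Origin on the docking plate's top below the block's -y face, at x = 10, y = 100 mm of the docking plate. The button's face (stop_face) stands out 4 to 20 mm from the block, set stiffly, differently each time and not in the readings: feel for it
- keeper_post (a point): middle of the orange post (12 mm across, 36 mm high, upright) by which the keeper is swung; it stands on the black keeper arm, 40 mm from its pivot. The arm is 14 mm wide and 6 mm thick, reaches 60 mm from the pivot, its underside is 17 mm above the docking plate (3 mm clear of the carrier); the post's middle is 41 mm above the docking plate's top, its foot 23 mm above it
- keeper_pivot (a point): point on the keeper's upright pivot axis at the height of the post's middle, at x = -90, y = -64 mm of the docking plate
- keeper (a joint): keeper angle in rad: 0 with the arm pointing along the docking plate's -y (clear), growing counter-clockwise seen from above to 1.57 with the arm pointing along its +x, over the carrier's near edge (shut). Light friction (about 1 N at the post), stays where it is left
- bowl_a: small stainless steel bowl, 64 mm across, 24 mm high; a bystander, origin at its underside's centre
- bowl_b: second small stainless steel bowl, 64 mm across, 24 mm high; a bystander, origin at its underside's centre
- jar: white jar with a red cap, 44 mm across, 55 mm high; a bystander, origin at its underside's centre
- beaker: glass beaker, 70 mm across, 90 mm high; a bystander, origin at its underside's centre
- spatula: spatula lying flat, 180 mm long; a bystander, origin at its underside's centre
- wash_bottle: white wash bottle with a blue cap, 66 mm across, 150 mm high; a bystander, origin at its underside's centre
- spare_vial: single loose vial with a red cap, 27 mm across, 42 mm high; a bystander, origin at its underside's centre
Things that resemble listed ones, but are neither listed nor needed, are in the scene too. What is shaped like the carrier but brown or purple is not meant.

How it is judged (in metres and radians):
On the way, in this order (a step that is already met when the one before it is completed fails the run):
1. the carrier lies flat on the docking plate and is pressed against both dowels with more than 1 N each at the same time, keeper still clear (z of carrier_handle in the frame of dock below 0.0565 m and angle between the z axis of carrier_handle and the z axis of dock, either way round below 0.03 rad and contact force between carrier and dowel_a above 1 N and contact force between carrier and dowel_b above 1 N and value of joint keeper below 0.6 rad), for 0.1 s.
2. then, still along both dowels (within 1.8 mm), it is pressed against the end stop with more than 2 N, keeper still clear (z of carrier_handle in the frame of dock below 0.0565 m and angle between the z axis of carrier_handle and the z axis of dock, either way round below 0.03 rad and x of carrier_handle in the frame of dock between 0.0082 and 0.0125 m and angle between the y axis of carrier_handle and the y axis of dock, either way round below 0.018 rad and contact force between carrier and end_stop above 2 N and value of joint keeper below 0.6 rad), for 0.1 s.
3. then the keeper is swung shut (beyond 1.4 rad) with the carrier fully home (z of carrier_handle in the frame of dock below 0.0565 m and angle between the z axis of carrier_handle and the z axis of dock, either way round below 0.03 rad and x of carrier_handle in the frame of dock between 0.0082 and 0.0125 m and angle between the y axis of carrier_handle and the y axis of dock, either way round below 0.018 rad and y of carrier_handle in the frame of stop_face between -0.0868 and -0.0825 m and value of joint keeper above 1.4 rad), for 0.2 s.
At the end, for the whole second after the job is handed in: The carrier lies flat on the docking plate, at rest, within 1.8 mm of home against the dowels and end stop and within 0.018 rad of square to them, and the keeper is at 1.4 rad or more (all of step 3 and linear speed of carrier below 0.01 m/s); the robot touches nothing.
It fails at once if the carrier presses on a dowel or on the end stop with more than 20 N (contact force between carrier and dowel_a above 20 N or contact force between carrier and dowel_b above 20 N or contact force between carrier and end_stop above 20 N).
It fails at once if the carrier is tipped by more than 0.35 rad (angle between carrier_handle's own z axis and vertical above 0.35 rad).
It fails at once if another thing on the bench is moved by more than 30 mm (distance of any of bowl_a, bowl_b, jar, beaker, spatula, wash_bottle, spare_vial from where it was at the start of the episode above 0.03 m).
It also fails if it takes over 64 s, if anything falls off the work surface, if the arm or the gripper's body presses on something with over 40 N, if the wrist force passes 120 N, or if a joint passes its speed limit or range.

ROBOT

A 7-joint arm with a two-finger parallel gripper is mounted at the origin on the work surface. World frame = base frame: x ahead of the robot, y to its left, z up, the work surface at z = 0. Lengths are in m, angles in degrees, forces in N, time in s.
With the tool pointing down it reaches from about 0.425 to 0.875 m from the base axis. Payload 9.9 kg.
Tool frame: the origin (TCP) lies between the finger pads; the fingertips stand 8 mm ahead of it and the grasp point (between the pads) lies 11 mm behind it; z points along the fingers, y is the line along which they close (so a half turn about z gives the same grasp; the last joint's range is limited). The gripper opens to 85 mm and grips with 20 to 120 N. Pads are 22 mm wide; open, the fingers measure 114 mm over their backs; the gripper's body (76 mm by 85 mm) begins 54 mm behind the grasp point. The pads swing forward as they close: fully open they stand 13 mm farther back than shut.
Start: joints at [62.922, 32.985, 1.427, 82.34, -0.859, 64.687, -3.237], TCP at [0.256, -0.625, 0.239] pointing down, gripper open.
Joint ranges: [-157.87, 157.87], [-19.46, 123.44], [-87.15, 90], [11.01, 140.99], [-62.26, 242.26], [9.8, 113.94], [-161.44, 161.44]. Speed limits (degrees/s): [127.2, 127.2, 172.46, 172.46, 180, 180, 180].

INTERFACE

Orientations are given as [roll, pitch, yaw] about the fixed x, y, z axes, in that order (R = Rz(yaw) Ry(pitch) Rx(roll)).
In Python, from cell import read_state, snapshot, hand_in, look_for gives the robot as it stands. The module is installed in compiled form; this text tells all that it offers.
- The arm moves only by the tool apply_moves, never from a script. Its argument "increments" is a list of rows, each a list of 3 entries, a list of its own where there are three numbers: the gripper's target within -1 to 1 (shut at 1, half-way at 0, fully open at -1), then the shift along the world's x, y, z in units of 0.12 m (1.0 is 0.12 m), then the turn about the world's z in units of 90 degrees (1.0 is 90 degrees). A call has 1 to 12 rows; each row is the pose to reach, as a shift and turn from the pose commanded when the call began; what a row does not reach only later rows make up. A row lasts 1/12 s, in which the tool goes at most 41.7 mm and 7.16 degrees, less where a joint would pass 70% of its speed; a pose out of reach is approached as far as the arm can. A call with a number of a shift or a turn outside -1 to 1 is refused whole. A call with a gripper value outside its range is refused whole. The fingers move at their own pace and stop on an object; "squeeze" is the grip in N (left out, the last holds). Time passes only in rows, so rows that repeat a pose let the fingers close. It gives the time, the measured TCP pose, the force, the opening and the grip force at its end, in the units of the state.
- read_state(): the state, without advancing time (a new reading comes with each control period).
- snapshot(name): name is "side" or "top"; returns a dict with "pixels" (400x640x3 uint8, red, green, blue), "intrinsics" (3x3 intrinsics, pixels), "xyz" and "rotation" of the camera in the world. Camera axes: x right, y down, z forward; pixel columns grow to the right and rows downward; lengths in m; the calibration is good to about 2 mm. A picture is of the moment at which its call begins. There is no depth.
- hand_in(): hands the job in; it is judged then, once.
Trained networks look in the newest picture that a camera, given by its name, has taken for a name from the list of things; names that differ only in an ending like _2 or _b are one class to them, and where a whole thing is asked for, a point or a joint stands for the part that bears it (a point fixed in the world has none). Each returns a list of dicts, best first, with "score" (0 to 1); they miss things now and then, are a little off and sometimes report something else, mostly with a low value. They report only what shows in the picture. A call takes as long as a camera call. They do not tell look-alikes from the thing itself.
- look_for(camera, thing): "uv" ([column, row] in pixels, amid what is visible of it).
The state is a dict: "time": time; "joint_pos": joint angles; "qvel": joint speeds; "joint_efforts": joint torques, N m; "tool_pos": TCP position; "tcp_rot": TCP orientation; "ft_force": force on the tool from outside, world axes, zero at the start; "moment": the same for the moment, N m; "finger_gap": finger opening in m; "gripper_force": force on a finger pad.
Only numpy, scipy, OpenCV 4.12 (cv2) and the standard library are available. Lean on these libraries where they do the work, as an engineer would, in place of code of your own. Each camera call takes 0.05 s, during which the arm holds its last target. There are 200 camera calls.

## Working session

There is one attempt and no reset: what is moved stays moved. The work goes in short steps, Python scripts to look and compute and a tool call to move; the robot and the scene stay as the last step left them, time stands still between calls to the robot, and variables do not carry over. Pictures are saved under pics/ and viewed, at most 10 in all, crops included, and the job is handed in when it is done.

Besides the shell and the picture viewer there is one more tool, called after "Emit:" as a command line: name --argument value ..., lists and objects as JSON in quotes. apply_moves: Moves the arm, as the interface text tells. Shifts and turns lie within -1 to 1; 1 stands for 0.12 m of shift or 90 degrees of turn. Its arguments: {"type":"object","properties":{"increments":{"type":"array","items":{"type":"array"}},"squeeze":{"type":"number"}},"required":["increments"]}

```bash
mkdir -p pics
cat > h.py <<'E'
import numpy as np, cv2
from cell import *
def snap(c,f=None):
    s=snapshot(c)
    if f: cv2.imwrite(f'pics/{f}.png',s['pixels'][:,:,::-1])
    return s
def ray(s,uv):
    d=np.linalg.inv(np.array(s['intrinsics']))@np.array([uv[0],uv[1],1.])
    return np.array(s['xyz']),np.array(s['rotation'])@d
def at(s,uv,z):
    o,d=ray(s,uv); return o+d*(z-o[2])/d[2]
def proj(s,p):
    q=np.array(s['intrinsics'])@(np.array(s['rotation']).T@(np.array(p)-np.array(s['xyz'])))
    return q[:2]/q[2]
E
python3 - <<'E'
from h import *
np.set_printoptions(precision=3,suppress=True)
for c in('top','side'):
    s=snap(c,c+'0'); print(c,s['xyz'],np.array(s['rotation']).tolist(),s['intrinsics'][0])
    for n,z in(('carrier_handle',.038),('carrier',.01),('dock',.016),('dowel_a',.04),('end_stop',.03),('keeper_post',.057),('jar',.03),('wash_bottle',.1)):
        print(n,[(round(r['score'],2),np.round(r['uv']),at(s,r['uv'],z)[:2]) for r in look_for(c,n)[:4]])
print(read_state())
E
```

```text
top [ 0.241 -0.118  1.442] [-167.94135838717403, -0.010863031759799845, -87.12137636627203] [516.724   0.    321.322]Traceback (most recent call last):
  File "<stdin>", line 6, in <module>
  File "h.py", line 11, in at
    o,d=ray(s,uv); return o+d*(z-o[2])/d[2]
                                       ~^^^
IndexError: invalid index to scalar variable.
```

View pics/top0.png

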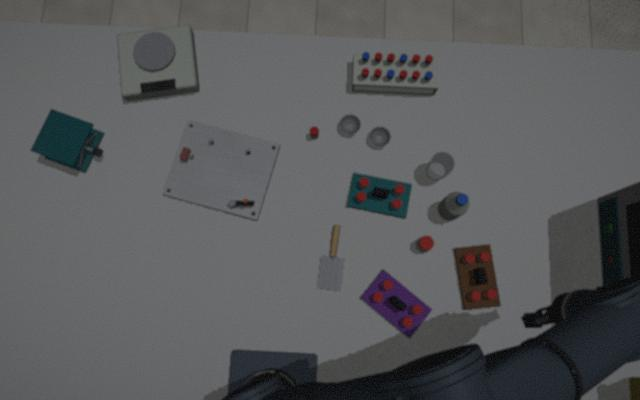

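The top view shows the teal carrier at (380,194) and the dock at (222,170). The stop is at (186,154), the dowels at (211,142) and (248,152), and the keeper at (243,203).

```bash
cat >> h.py <<'E'
from scipy.spatial.transform import Rotation
_snap=snap
def snap(c,f=None):
    s=dict(_snap(c,f)); s['rotation']=Rotation.from_euler('xyz',s['rotation'],degrees=True).as_matrix(); return s
E
python3 - <<'E'
from h import *
np.set_printoptions(precision=3,suppress=True)
for c in('top','side'):
    s=snap(c,c+'0'); print(c,s['xyz'],s['intrinsics'][0])
    for n,z in(('carrier_handle',.045),('carrier',.014),('dock',.016),('dowel_a',.035),('end_stop',.03),('keeper_post',.057),('jar',.03),('wash_bottle',.1)):
        print(n,[(round(r['score'],2),np.round(r['uv']),at(s,r['uv'],z)[:2]) for r in look_for(c,n)[:4]])
s=snap('top','top1')
im=s['pixels']; big=cv2.resize(im[100:240,150:420],None,fx=2.9,fy=2.9,interpolation=cv2.INTER_CUBIC); cv2.imwrite('pics/topcrop.png',big[:,:,::-1])
print(read_state())
E
```

```text
top [ 0.241 -0.118  1.442] [516.724   0.    321.322]
carrier_handle [(0.9, array([475., 278.]), array([ 0.336, -0.525])), (0.86, array([381., 194.]), array([ 0.551, -0.267])), (0.72, array([395., 302.]), array([ 0.26 , -0.313]))]
carrier [(0.95, array([393., 304.]), array([ 0.256, -0.311])), (0.9, array([378., 195.]), array([ 0.555, -0.264])), (0.79, array([476., 274.]), array([ 0.347, -0.536]))]
dock [(0.76, array([220., 171.]), array([0.604, 0.189]))]
dowel_a []
end_stop [(0.62, array([186., 155.]), array([0.641, 0.287]))]
keeper_post [(0.72, array([424., 243.]), array([ 0.421, -0.386])), (0.49, array([242., 202.]), array([0.509, 0.114]))]
jar [(0.81, array([426., 244.]), array([ 0.421, -0.396]))]
wash_bottle [(0.67, array([454., 207.]), array([ 0.515, -0.455]))]
side [-0.149  0.667  0.954] [512.431   0.    326.058]
carrier_handle [(0.87, array([364., 178.]), array([ 0.522, -0.241])), (0.78, array([477., 166.]), array([ 0.315, -0.507])), (0.71, array([460., 219.]), array([ 0.234, -0.278]))]
carrier [(0.71, array([460., 218.]), array([ 0.25 , -0.314])), (0.7, array([361., 177.]), ar
[... 303 characters left out ...]
 []
end_stop []
keeper_post [(0.55, array([277., 250.]), array([0.491, 0.124]))]
jar [(0.7, array([423., 175.]), array([ 0.416, -0.383]))]
wash_bottle [(0.63, array([410., 137.]), array([ 0.503, -0.426]))]
{'time': 1.05, 'joint_pos': array([62.923, 32.986,  1.426, 82.339, -0.859, 64.685, -3.237]), 'qvel': array([ 0.03 ,  0.102, -0.032, -0.052, -0.177, -0.03 , -0.002]), 'joint_efforts': array([  0.001, -76.553,   2.25 , -28.63 ,   0.016,   0.003,   0.   ]), 'tool_pos': array([ 0.256, -0.625,  0.239]), 'tcp_rot': array([-180.   ,   -0.   ,   22.276]), 'ft_force': array([-0.252,  0.434,  0.388]), 'moment': array([-0.003,  0.015,  0.014]), 'gripper_force': 0.0, 'finger_gap': 0.08522712976022283}
```

View pics/side0.png

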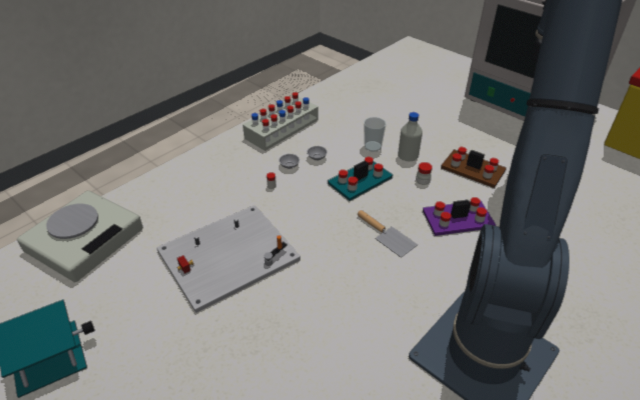

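View pics/topcrop.png

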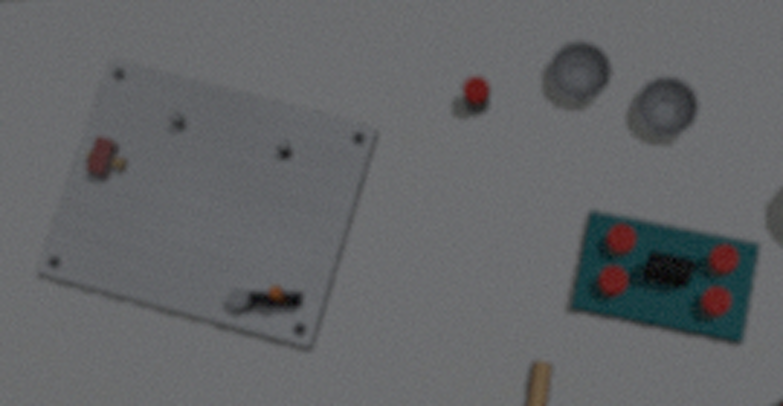

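The crop gives the dock corners at about (112,65), (376,130), (311,348) and (40,275). The keeper arm is about 16° off its clear position, and the carrier lies at about (665,278).

Run:
```python
from h import *
np.set_printoptions(precision=4,suppress=True)
s=snap('top')
P=lambda x,y:((x+.5)/2.9-.5+150,(y+.5)/2.9-.5+100)
C=[at(s,P(*p),.016)[:2] for p in((112,65),(376,130),(311,348),(40,275))]
# dock coords: +x to dowels (image up), +y to stop (left): corners (+,+),(+,-),(-,-),(-,+)
M=np.array([[.115,.14],[.115,-.14],[-.115,-.14],[-.115,.14]]); C=np.array(C)
def fit(M,W):
    mc,wc=M.mean(0),W.mean(0); A=(M-mc);B=(W-wc)
    th=np.arctan2((A[:,0]*B[:,1]-A[:,1]*B[:,0]).sum(),(A*B).sum())
    R=np.array([[np.cos(th),-np.sin(th)],[np.sin(th),np.cos(th)]]); t=wc-R@mc
    return th,t,W-(M@R.T+t)
th,t,r=fit(M,C);print('dock',np.degrees(th),t,'res mm',r*1000)
R=np.array([[np.cos(th),-np.sin(th)],[np.sin(th),np.cos(th)]])
for n,p,z in(('dowA',(286,150),.038),('dowB',(180,121),.038),('button',(120,164),.024),('stop',(100,158),.042),('pivot',(236,302),.04),('post',(276,293),.07)):
    print(n,R.T@(at(s,P(*p),z)[:2]-t))
for c in('top','side'):
    s=snap(c) if c=='side' else s
    im=cv2.cvtColor(s['pixels'],cv2.COLOR_RGB2HSV).astype(int)
    m=((im[...,0]>80)&(im[...,0]<100)&(im[...,1]>120)).astype(np.uint8)
    n,l,st,ce=cv2.connectedComponentsWithStats(m)
    c0=np.array([380,194] if c=='top' else [361,178])
    pts=np.argwhere((l>0)&(np.hypot(*(np.indices(l.shape)-c0[::-1,None,None]))<45))[:,::-1]
    W=np.array([at(s,p,.014)[:2] for p in pts]).astype(np.float32)
    rr=cv2.minAreaRect(W*1000); print(c,len(pts),rr)
```

```text
dock -12.017050718500807 [0.6074 0.184 ] res mm [[-4.2051 -2.2649]
 [-0.5837  2.4613]
 [ 2.2888  2.3732]
 [ 2.4999 -2.5696]]
dowA [ 0.0654 -0.062 ]
dowB [0.0671 0.0468]
button [0.0133 0.0947]
stop [0.0101 0.1094]
pivot [-0.0921 -0.0595]
post [-0.0786 -0.0998]
top 1188 ((555.8765258789062, -265.20037841796875), (163.1605224609375, 94.54238891601562), 81.18782043457031)
side 716 ((550.7384033203125, -261.8055419921875), (171.26766967773438, 101.433349609375), 80.95372009277344)
```

Emit:
apply_moves --increments '[[-1,[0.83,1,0],0.33],[-1,[0.83,1,0],0.33],[-1,[0.83,1,0],0.33],[-1,[0.83,1,0],0.33],[-1,[0.83,1,0],0.33],[-1,[0.83,1,0],0.33]]' --squeeze 30

```text
time: 1.65
tool_pos: [0.3573, -0.503, 0.2397]
tcp_rot: [180.0, -0.0, 52.3]
ft_force: [-0.7, -0.9, 0.7]
finger_gap: 0.0854
gripper_force: 0.0
```

Emit:
apply_moves --increments '[[-1,[0.83,1,0],0.324],[-1,[0.83,1,0],0.324],[-1,[0.83,1,0],0.324],[-1,[0.83,1,0],0.324],[-1,[0.83,1,0],0.324],[-1,[0.83,1,0],0.324]]'

```text
time: 2.15
tool_pos: [0.4557, -0.3842, 0.2393]
tcp_rot: [180.0, -0.0, 81.2]
ft_force: [-1.0, -0.4, -0.1]
finger_gap: 0.0855
gripper_force: 0.0
```

Emit:
apply_moves --increments '[[-1,[0.83,1,0],0],[-1,[0.83,1,0],0],[-1,[0.83,1,0],0],[-1,[0.83,1,0],0],[-1,[0.83,1,-0.9],0],[-1,[0.83,1,-0.9],0],[-1,[0.83,1,-0.9],0],[-1,[0.83,1,-0.9],0],[-1,[0.83,1,-0.9],0]]'

```text
time: 2.9
tool_pos: [0.5534, -0.2667, 0.1306]
tcp_rot: [-179.8, 0.0, 80.9]
ft_force: [0.8, -0.4, 0.2]
finger_gap: 0.0852
gripper_force: 0.0
```

Emit:
apply_moves --increments '[[-1,[0.01,0,-0.6],0],[-1,[0.01,0,-0.6],0],[-1,[0.01,0,-0.85],0],[-1,[0.01,0,-0.85],0],[-1,[0.01,0,-0.85],0]]'

```text
time: 3.32
tool_pos: [0.5561, -0.2659, 0.0304]
tcp_rot: [-180.0, 0.0, 81.0]
ft_force: [0.4, -0.2, 0.7]
finger_gap: 0.0855
gripper_force: 0.0
```

Emit:
apply_moves --increments '[[0.2,[0.01,0,0],0],[0.2,[0.01,0,0],0],[1,[0.01,0,0],0],[1,[0.01,0,0],0],[1,[0.01,0,0],0],[1,[0.01,0,0],0],[1,[0.01,0,0],0],[1,[0.01,0,0],0]]'

```text
time: 3.98
tool_pos: [0.5573, -0.2648, 0.0301]
tcp_rot: [180.0, 0.0, 81.1]
ft_force: [-1.5, 0.6, 6.6]
finger_gap: 0.0197
gripper_force: 31.2
```

Emit:
apply_moves --increments '[[1,[0,0,0.2],0],[1,[0,0,0.45],0],[1,[0,0,0.72],0],[1,[0,0,0.72],0],[1,[0.03,0.25,0.72],0],[1,[0.06,0.5,0.72],0],[1,[0.08,0.75,0.72],0],[1,[0.1,1,0.72],0]]'

```text
time: 4.65
tool_pos: [0.5683, -0.1433, 0.1148]
tcp_rot: [-179.9, -0.0, 81.1]
ft_force: [0.1, 0.1, -5.1]
finger_gap: 0.0195
gripper_force: 31.2
```

Emit:
apply_moves --increments '[[1,[0.03,0.25,0],0],[1,[0.06,0.5,0],-0.01],[1,[0.08,0.75,0],-0.02],[1,[0.1,1,0],-0.037]]'

```text
time: 4.98
tool_pos: [0.5803, -0.0233, 0.1148]
tcp_rot: [-179.9, 0.0, 77.8]
ft_force: [0.3, 0.3, -6.5]
finger_gap: 0.0198
gripper_force: 31.2
```

Emit:
apply_moves --increments '[[1,[0.03,0.25,0],0],[1,[0.06,0.5,0],0],[1,[0.08,0.75,0],0],[1,[0.1,1,0],0]]'

```text
time: 5.32
tool_pos: [0.5923, 0.0967, 0.1147]
tcp_rot: [-179.9, 0.0, 77.8]
ft_force: [1.2, 0.2, -5.6]
finger_gap: 0.0194
gripper_force: 31.2
```

Emit:
apply_moves --increments '[[1,[0.03,0.2,0],0],[1,[0.06,0.4,0],0],[1,[0.08,0.55,0],0],[1,[0.09,0.617,0],0],[1,[0.09,0.617,0],0],[1,[0.09,0.617,0],0]]'

```text
time: 5.82
tool_pos: [0.6033, 0.1684, 0.1149]
tcp_rot: [-179.9, 0.1, 77.8]
ft_force: [-0.1, -1.4, -4.9]
finger_gap: 0.0197
gripper_force: 31.2
```

Run:
```python
from h import *
s=snap('top');a=cv2.resize(s['pixels'][110:230,150:300],None,fx=4,fy=4,interpolation=cv2.INTER_CUBIC)
s2=snap('side');b=cv2.resize(s2['pixels'][160:310,140:320],None,fx=3,fy=3,interpolation=cv2.INTER_CUBIC)
cv2.imwrite('pics/a1.png',a[:,:,::-1]);cv2.imwrite('pics/b1.png',b[:,:,::-1])
print(read_state()['tool_pos'],read_state()['ft_force'],read_state()['moment'])
```

```text
[0.60370993 0.16700896 0.11526539] [ 0.44060523 -0.01181016 -5.55321127] [-0.09219828 -0.00136335 -0.00777537]
```

View pics/b1.png

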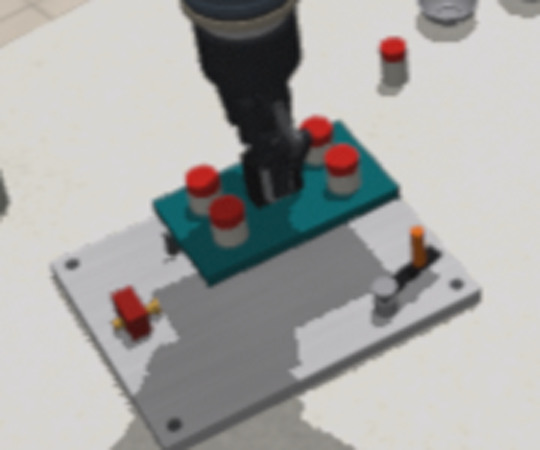

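The side crop shows the carrier held level over the dock, clear of the dowels, the stop block and the keeper, whose orange post is at (418,245).

Emit:
apply_moves --increments '[[1,[0,0,-0.2],0],[1,[0,0,-0.4],0],[1,[0,0,-0.53],0],[1,[0,0,-0.53],0],[1,[0,0,-0.55],0],[1,[0,0,-0.55],0]]'

```text
time: 6.42
tool_pos: [0.6045, 0.1686, 0.0503]
tcp_rot: [180.0, -0.0, 77.7]
ft_force: [1.4, -0.2, -4.4]
finger_gap: 0.0196
gripper_force: 31.1
```

Emit:
apply_moves --increments '[[1,[0,0,-0.02],0],[1,[0,0,-0.02],0],[1,[0,0,-0.02],0]]'

```text
time: 6.67
tool_pos: [0.6043, 0.1694, 0.048]
tcp_rot: [179.9, -0.0, 77.8]
ft_force: [0.1, 0.7, -4.8]
finger_gap: 0.0194
gripper_force: 31.1
```

Emit:
apply_moves --increments '[[1,[0,0,-0.01],0],[1,[0,0,-0.01],0],[1,[0,0,-0.015],0],[1,[0,0,-0.015],0]]'

```text
time: 7.0
tool_pos: [0.6042, 0.1694, 0.0462]
tcp_rot: [180.0, -0.0, 77.8]
ft_force: [-0.6, -0.8, 2.7]
finger_gap: 0.0197
gripper_force: 32.2
```

Emit:
apply_moves --increments '[[0.4,[0,0,0],0],[0.4,[0,0,0],0],[0.4,[0,0,0],0],[0.4,[0.016,-0.0035,0],0],[0.4,[0.032,-0.007,0],0],[0.4,[0.04,-0.0088,0],0],[0.4,[0.048,-0.0105,0],0],[0.4,[0.056,-0.0123,0],0],[0.4,[0.064,-0.014,0],0],[0.4,[0.064,-0.014,0],0]]' --squeeze 20

```text
time: 7.83
tool_pos: [0.6117, 0.1677, 0.0454]
tcp_rot: [180.0, -0.0, 77.8]
ft_force: [-2.4, -0.3, 1.8]
finger_gap: 0.0256
gripper_force: 1.0
```

Run:
```python
from h import *
s=snap('top');a=cv2.resize(s['pixels'][110:230,150:300],None,fx=4,fy=4,interpolation=cv2.INTER_CUBIC)
s2=snap('side');b=cv2.resize(s2['pixels'][185:305,150:310],None,fx=5,fy=5,interpolation=cv2.INTER_CUBIC)
cv2.imwrite('pics/a2.png',a[:,:,::-1]);cv2.imwrite('pics/b2.png',b[:,:,::-1])
r=read_state();print(r['tool_pos'],r['ft_force'],r['moment'],r['finger_gap'])
```

```text
[0.61171883 0.16773391 0.04547546] [-2.10849769  0.98163139  0.83460516] [ 0.16042392  0.36076592 -0.04618293] 0.02529414580707393
```

View pics/b2.png

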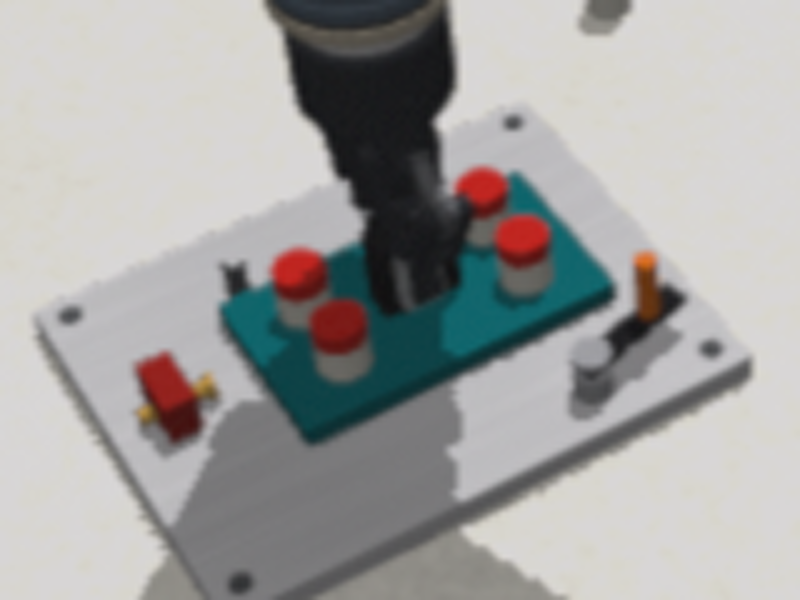

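The carrier lies flat, parallel to the dowels and near them, with a gap left to the brass button at (205,388).

Emit:
apply_moves --increments '[[0.4,[0.008,-0.0018,0],0],[0.4,[0.016,-0.0035,0],0],[0.4,[0.016,-0.0035,0],0],[0.4,[0.016,-0.0035,0],0]]'

```text
time: 8.27
tool_pos: [0.6137, 0.1672, 0.0455]
tcp_rot: [180.0, -0.0, 77.8]
ft_force: [-1.7, 1.0, -0.2]
finger_gap: 0.0257
gripper_force: 0.7
```

Emit:
apply_moves --increments '[[0.4,[0.008,-0.0018,0],0],[0.4,[0.008,-0.0018,0],0],[0.4,[0.008,-0.0018,0],0]]'

```text
time: 8.52
tool_pos: [0.6146, 0.167, 0.0454]
tcp_rot: [180.0, 0.0, 77.8]
ft_force: [-1.3, -0.0, 0.6]
finger_gap: 0.0259
gripper_force: 0.8
```

Emit:
apply_moves --increments '[[0.4,[0.008,-0.0018,0],0],[0.4,[0.008,-0.0018,0],0],[0.4,[0.008,-0.0018,0],0]]'

```text
time: 8.77
tool_pos: [0.6155, 0.1669, 0.0455]
tcp_rot: [180.0, -0.0, 77.8]
ft_force: [-1.2, 0.0, -0.5]
finger_gap: 0.0256
gripper_force: 0.8
```

Emit:
apply_moves --increments '[[0.4,[0.008,-0.0018,0],0],[0.4,[0.008,-0.0018,0],0],[0.4,[0.008,-0.0018,0],0]]'

```text
time: 9.02
tool_pos: [0.6165, 0.1666, 0.0455]
tcp_rot: [180.0, -0.0, 77.8]
ft_force: [-1.2, 0.2, -0.9]
finger_gap: 0.0257
gripper_force: 0.7
```

Emit:
apply_moves --increments '[[0.4,[0.008,-0.0018,0],0],[0.4,[0.008,-0.0018,0],0],[0.4,[0.008,-0.0018,0],0]]'

```text
time: 9.27
tool_pos: [0.6175, 0.1664, 0.0455]
tcp_rot: [180.0, -0.0, 77.8]
ft_force: [-0.8, 0.6, -1.2]
finger_gap: 0.0256
gripper_force: 0.6
```

Emit:
apply_moves --increments '[[0.4,[0.006,-0.0013,0],0],[0.4,[0.006,-0.0013,0],0],[0.4,[0.006,-0.0013,0],0]]'

```text
time: 9.52
tool_pos: [0.6178, 0.1664, 0.0455]
tcp_rot: [-180.0, 0.0, 77.8]
ft_force: [-2.2, 0.7, 0.8]
finger_gap: 0.0256
gripper_force: 1.6
```

Emit:
apply_moves --increments '[[0.4,[0.006,-0.0013,0],0],[0.4,[0.006,-0.0013,0],0],[0.4,[0.006,-0.0013,0],0]]'

```text
time: 9.77
tool_pos: [0.6179, 0.1665, 0.0454]
tcp_rot: [-179.9, 0.0, 77.8]
ft_force: [-5.5, 0.8, 2.2]
finger_gap: 0.0256
gripper_force: 2.8
```

Run:
```python
from h import *
r=read_state();print(r['tool_pos'],r['ft_force'],r['moment'],r['finger_gap'])
```

```text
[0.61792186 0.16650794 0.04542652] [-5.51784386  0.80480604  2.17673438] [ 0.22541139  1.11837531 -0.03166715] 0.025619652658567808
```

Emit:
apply_moves --increments '[[0.4,[0.006,-0.0013,0],0],[0.4,[0.006,-0.0013,0],0],[0.4,[0.006,-0.0013,0],0],[0.4,[0.006,-0.0013,0],0]]'

```text
time: 10.1
tool_pos: [0.618, 0.1665, 0.0454]
tcp_rot: [-179.9, 0.0, 77.8]
ft_force: [-8.4, 2.7, 3.9]
finger_gap: 0.0259
gripper_force: 4.0
```

Run:
```python
from h import *
s=snap('top');a=cv2.resize(s['pixels'][110:230,150:300],None,fx=5,fy=5,interpolation=cv2.INTER_CUBIC)
s2=snap('side');b=cv2.resize(s2['pixels'][185:305,150:310],None,fx=5,fy=5,interpolation=cv2.INTER_CUBIC)
cv2.imwrite('pics/a3.png',a[:,:,::-1]);cv2.imwrite('pics/b3.png',b[:,:,::-1])
r=read_state();print(r['tool_pos'],r['ft_force'],r['moment'],r['finger_gap'])
```

```text
[0.61795207 0.16649918 0.04538819] [-7.99337275  1.42744585  4.0827725 ] [ 0.31171772  1.60618002 -0.00996156] 0.025521615665575655
```

View pics/b3.png

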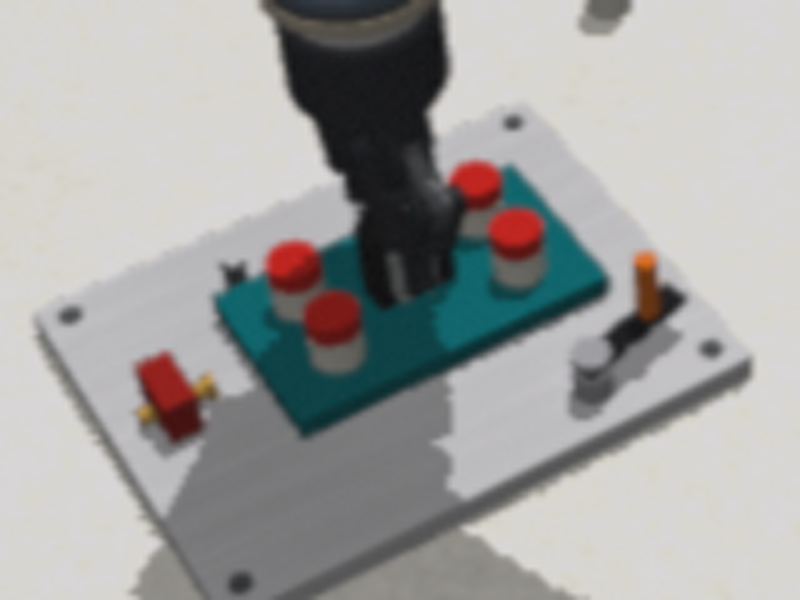

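The carrier is bearing on both dowels, with the stop still ahead of it. I'll ease the x press and slide the open fingers along +y.

Emit:
apply_moves --increments '[[0.4,[-0.004,0.001,0],0],[0.4,[-0.002,0.009,0],0],[0.4,[0,0.017,0],0],[0.4,[0.001,0.025,0],0],[0.4,[0.003,0.033,0],0],[0.4,[0.003,0.033,0],0]]'

```text
time: 10.7
tool_pos: [0.6185, 0.1688, 0.045]
tcp_rot: [-179.9, 0.1, 77.8]
ft_force: [-5.5, -1.4, 1.2]
finger_gap: 0.0257
gripper_force: 2.9
```

Emit:
apply_moves --increments '[[0.4,[0.002,0.008,0],0],[0.4,[0.003,0.016,0],0],[0.4,[0.005,0.024,0],0],[0.4,[0.005,0.024,0],0]]'

```text
time: 11.03
tool_pos: [0.619, 0.1717, 0.0449]
tcp_rot: [-179.9, 0.1, 77.8]
ft_force: [-5.7, -2.1, 1.1]
finger_gap: 0.0253
gripper_force: 2.7
```

Run:
```python
from h import *
s2=snap('side');b=cv2.resize(s2['pixels'][185:305,150:310],None,fx=5,fy=5,interpolation=cv2.INTER_CUBIC)
cv2.imwrite('pics/b4.png',b[:,:,::-1])
r=read_state();print(r['tool_pos'],r['ft_force'],r['moment'],r['finger_gap'])
```

```text
[0.61911246 0.17172096 0.04492176] [-6.39487242 -2.06981    -0.08066497] [-0.30620346  1.18018558 -0.02647278] 0.025728538090689607
```

View pics/b4.png

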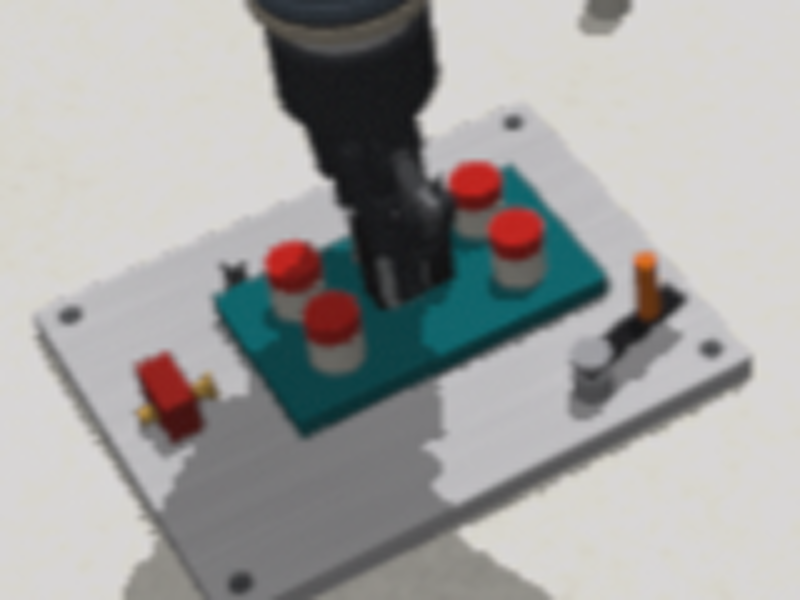

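The carrier hasn't moved and the pad is sliding along the handle, so I'll carry on until the fingers reach the front vials.

Emit:
apply_moves --increments '[[0.4,[0,0.01,0],0],[0.4,[0.001,0.02,0],0],[0.4,[0.003,0.03,0],0],[0.4,[0.005,0.04,0],0],[0.4,[0.007,0.05,0],0],[0.4,[0.008,0.06,0],0],[0.4,[0.009,0.065,0],0]]'

```text
time: 11.67
tool_pos: [0.621, 0.1801, 0.0452]
tcp_rot: [-179.9, 0.1, 77.8]
ft_force: [-4.2, -1.5, 0.3]
finger_gap: 0.0259
gripper_force: 2.2
```

Emit:
apply_moves --increments '[[0.4,[0.002,0.01,0],0],[0.4,[0.004,0.02,0],0],[0.4,[0.006,0.03,0],0],[0.4,[0.006,0.03,0],0]]'

```text
time: 12.0
tool_pos: [0.6219, 0.1841, 0.0453]
tcp_rot: [-180.0, 0.0, 77.8]
ft_force: [-4.9, -0.3, -0.5]
finger_gap: 0.0256
gripper_force: 2.2
```

Emit:
apply_moves --increments '[[0.4,[0.002,0.01,0],0],[0.4,[0.004,0.02,0],0],[0.4,[0.005,0.025,0],0],[0.4,[0.005,0.025,0],0]]'

```text
time: 12.33
tool_pos: [0.6225, 0.187, 0.0454]
tcp_rot: [-180.0, 0.0, 77.8]
ft_force: [-4.2, -0.9, 0.7]
finger_gap: 0.0255
gripper_force: 2.2
```

Emit:
apply_moves --increments '[[0.4,[0.002,0.01,0],0],[0.4,[0.004,0.02,0],0],[0.4,[0.005,0.025,0],0],[0.4,[0.005,0.025,0],0]]'

```text
time: 12.67
tool_pos: [0.623, 0.1893, 0.0453]
tcp_rot: [-179.9, 0.1, 77.8]
ft_force: [-5.2, -2.5, 0.9]
finger_gap: 0.0257
gripper_force: 3.6
```

Emit:
apply_moves --increments '[[0.4,[0.002,0.01,0],0],[0.4,[0.003,0.016,0],0],[0.4,[0.003,0.016,0],0]]'

```text
time: 12.92
tool_pos: [0.6233, 0.191, 0.0453]
tcp_rot: [-180.0, 0.1, 77.8]
ft_force: [-6.2, -3.5, 1.3]
finger_gap: 0.0254
gripper_force: 3.6
```

Run:
```python
from h import *
s=snap('top')
s2=snap('side');b=cv2.resize(s2['pixels'][185:305,150:310],None,fx=5,fy=5,interpolation=cv2.INTER_CUBIC)
cv2.imwrite('pics/b5.png',b[:,:,::-1])
r=read_state();print(r['tool_pos'],r['ft_force'],r['moment'],r['finger_gap'])
```

```text
[0.62334403 0.1910092  0.04529189] [-5.64915729 -3.64563777  1.2260559 ] [-0.72540113  1.09427225 -0.07808605] 0.025703165954276304
```

View pics/b5.png

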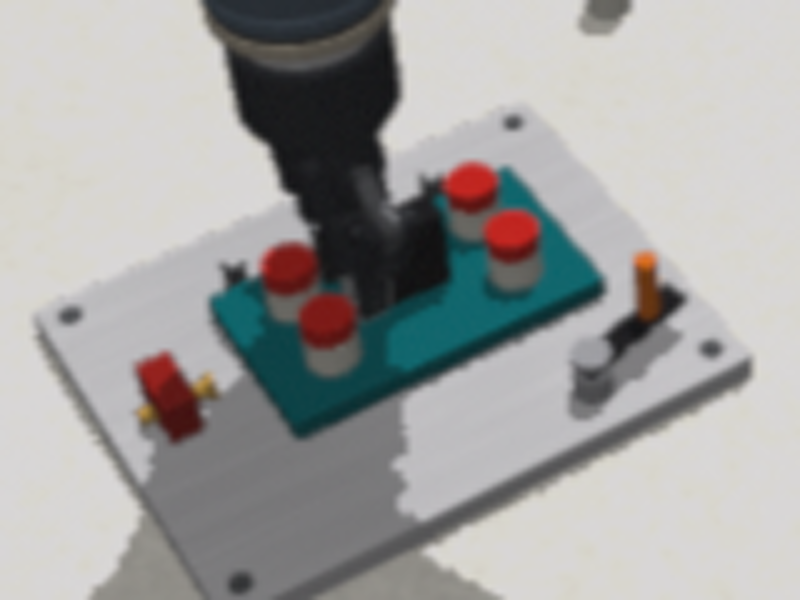

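The fingers now bear on the front vials and the carrier is moving. About 18–20 mm remain to the button at (213,383).

Emit:
apply_moves --increments '[[0.4,[0.002,0.012,0],0],[0.4,[0.004,0.024,0],0],[0.4,[0.007,0.036,0],0],[0.4,[0.009,0.048,0],0],[0.4,[0.011,0.06,0],0],[0.4,[0.011,0.06,0],0]]'

```text
time: 13.52
tool_pos: [0.6251, 0.1988, 0.0453]
tcp_rot: [-180.0, 0.0, 77.8]
ft_force: [-4.2, -1.7, -0.1]
finger_gap: 0.0256
gripper_force: 2.9
```

Emit:
apply_moves --increments '[[0.4,[0.002,0.012,0],0],[0.4,[0.004,0.024,0],0],[0.4,[0.006,0.033,0],0],[0.4,[0.006,0.033,0],0]]'

```text
time: 13.85
tool_pos: [0.6261, 0.2036, 0.0454]
tcp_rot: [180.0, -0.0, 77.8]
ft_force: [-2.9, -0.7, -2.4]
finger_gap: 0.0255
gripper_force: 2.0
```

Run:
```python
from h import *
s=snap('top')
s2=snap('side');b=cv2.resize(s2['pixels'][185:305,150:310],None,fx=5,fy=5,interpolation=cv2.INTER_CUBIC)
cv2.imwrite('pics/b6.png',b[:,:,::-1])
r=read_state();print(r['tool_pos'],r['ft_force'],r['moment'],r['finger_gap'])
```

```text
[0.62608356 0.20361843 0.04544131] [-1.89395613 -0.21450545 -2.37517108] [-0.21112781  0.4021304  -0.0383987 ] 0.025467541196080478
```

View pics/b6.png

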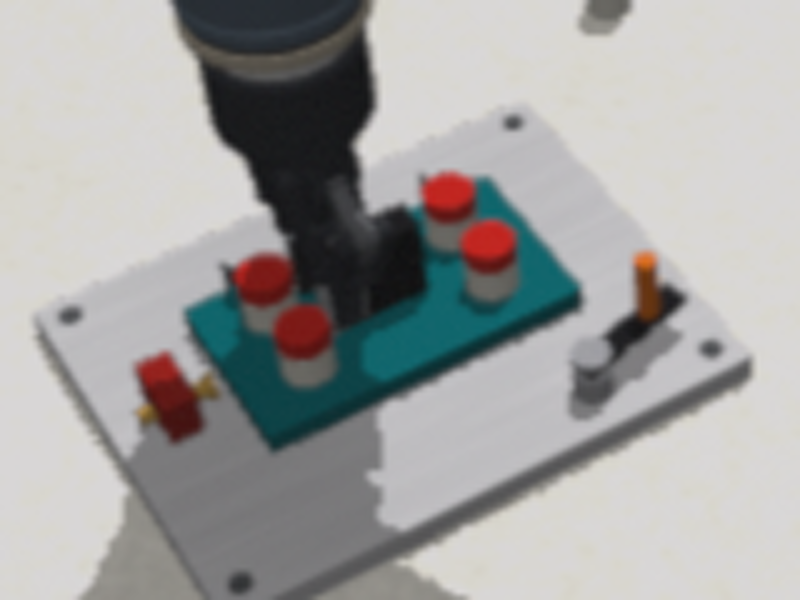

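The gap to the button is now about 8 mm and the x press has eased off, so I'll restore it and go on.

Emit:
apply_moves --increments '[[0.4,[0.006,0.008,0],0],[0.4,[0.009,0.016,0],0],[0.4,[0.011,0.025,0],0],[0.4,[0.013,0.033,0],0],[0.4,[0.013,0.033,0],0]]'

```text
time: 14.37
tool_pos: [0.6268, 0.2067, 0.0454]
tcp_rot: [-179.9, 0.1, 77.8]
ft_force: [-5.0, -3.5, 0.4]
finger_gap: 0.0259
gripper_force: 4.3
```

Emit:
apply_moves --increments '[[0.4,[0.002,0.008,0],0],[0.4,[0.002,0.008,0],0],[0.4,[0.002,0.008,0],0]]'

```text
time: 14.62
tool_pos: [0.6269, 0.2075, 0.0454]
tcp_rot: [-179.9, 0.1, 77.8]
ft_force: [-5.5, -3.3, -0.2]
finger_gap: 0.0261
gripper_force: 4.5
```

Emit:
apply_moves --increments '[[0.4,[0.002,0.008,0],0],[0.4,[0.002,0.008,0],0],[0.4,[0.002,0.008,0],0]]'

```text
time: 14.87
tool_pos: [0.6272, 0.2084, 0.0454]
tcp_rot: [-179.9, 0.1, 77.8]
ft_force: [-5.5, -3.6, 0.0]
finger_gap: 0.0257
gripper_force: 4.8
```

Emit:
apply_moves --increments '[[0.4,[0.001,0.008,0],0],[0.4,[0.001,0.008,0],0],[0.4,[0.001,0.008,0],0]]'

```text
time: 15.12
tool_pos: [0.6274, 0.2095, 0.0454]
tcp_rot: [-179.9, 0.1, 77.8]
ft_force: [-5.4, -4.3, 0.3]
finger_gap: 0.0255
gripper_force: 4.4
```

Emit:
apply_moves --increments '[[0.4,[0.001,0.008,0],0],[0.4,[0.001,0.008,0],0],[0.4,[0.001,0.008,0],0]]'

```text
time: 15.37
tool_pos: [0.6274, 0.2096, 0.0454]
tcp_rot: [-179.9, 0.1, 77.8]
ft_force: [-6.2, -6.1, 2.4]
finger_gap: 0.0257
gripper_force: 4.8
```

Emit:
apply_moves --increments '[[0.4,[0.001,0.006,0],0],[0.4,[0.001,0.006,0],0],[0.4,[0.001,0.006,0],0]]'

```text
time: 15.62
tool_pos: [0.6275, 0.2096, 0.0454]
tcp_rot: [-179.9, 0.2, 77.7]
ft_force: [-5.0, -7.1, 1.9]
finger_gap: 0.0256
gripper_force: 5.4
```

The stop is reached: y has stopped at 0.2096 and the force is rising. I'll press a little more.

Emit:
apply_moves --increments '[[0.4,[0.001,0.006,0],0],[0.4,[0.001,0.006,0],0],[0.4,[0.001,0.006,0],0],[0.4,[0.001,0.006,0],0]]'

```text
time: 15.95
tool_pos: [0.6275, 0.2097, 0.0454]
tcp_rot: [-179.9, 0.2, 77.7]
ft_force: [-7.2, -8.7, 3.5]
finger_gap: 0.0253
gripper_force: 6.2
```

Run:
```python
from h import *
s=snap('top')
s2=snap('side');b=cv2.resize(s2['pixels'][185:305,150:310],None,fx=5,fy=5,interpolation=cv2.INTER_CUBIC)
cv2.imwrite('pics/b7.png',b[:,:,::-1])
r=read_state();print(r['tool_pos'],r['ft_force'],r['moment'],r['finger_gap'])
```

```text
[0.6274611  0.20965692 0.04538969] [-6.75548333 -9.18973517  3.13466406] [-1.72143371  1.32819109 -0.13198775] 0.025312713354108108
```

View pics/b7.png

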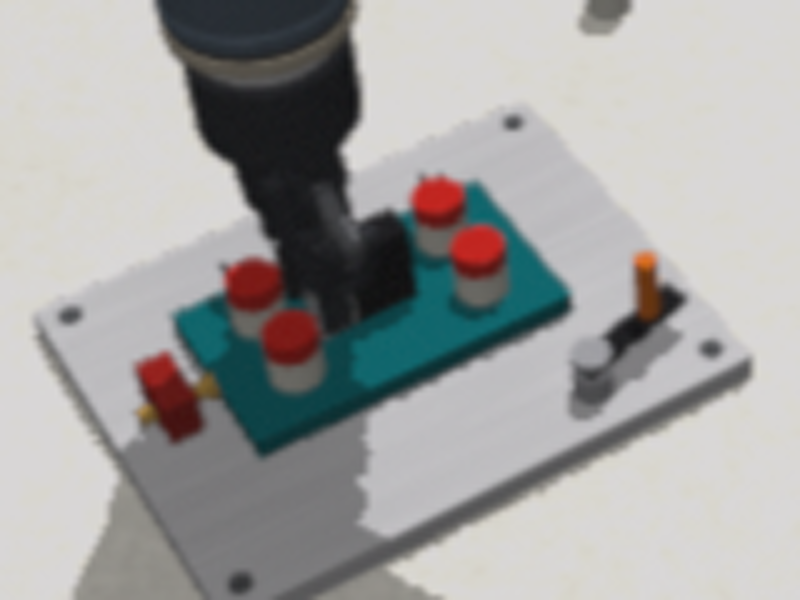

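The carrier's end bears on the button at (210,387) and its edge is along the dowels. I'll unload along the force direction and then lift clear.

Emit:
apply_moves --increments '[[0.4,[-0.006,-0.008,0],0],[0.4,[-0.012,-0.016,0],0],[0.4,[-0.018,-0.024,0],0],[0.4,[-0.026,-0.022,0],0],[0.4,[-0.036,-0.03,0],0],[0.4,[-0.041,-0.053,0],0],[0.4,[-0.041,-0.053,0],0]]'

```text
time: 16.63
tool_pos: [0.6235, 0.2063, 0.0457]
tcp_rot: [180.0, -0.0, 77.8]
ft_force: [-0.3, -0.9, 0.5]
finger_gap: 0.0256
gripper_force: 0.0
```

Run:
```python
from h import *
np.set_printoptions(precision=4,suppress=True)
r=read_state();print(r['tool_pos'],r['ft_force'],r['moment'],r['finger_gap'])
```

```text
[0.6235 0.2063 0.0457] [-0.26   -0.9097  0.4823] [ 0.0266  0.0257 -0.0575] 0.025600490347375323
```

Emit:
apply_moves --increments '[[0.4,[0,0,0.1],0],[0.4,[0,0,0.35],0],[0.4,[0,0,0.7],0],[0.4,[0,0,0.8],0],[0.4,[0,0,0.8],0]]'

```text
time: 17.05
tool_pos: [0.6259, 0.2076, 0.1472]
tcp_rot: [179.6, -0.3, 77.8]
ft_force: [0.7, 0.0, -0.8]
finger_gap: 0.0255
gripper_force: 0.0
```

Run:
```python
from h import *
np.set_printoptions(precision=4,suppress=True)
O=[]
for c,(u0,v0) in(('top',(243,202)),('side',(279,241))):
    s=snap(c); im=cv2.cvtColor(s['pixels'],cv2.COLOR_RGB2HSV).astype(int)
    m=(im[...,0]>6)&(im[...,0]<20)&(im[...,1]>140); 
    p=np.argwhere(m)[:,::-1]; p=p[np.hypot(p[:,0]-u0,p[:,1]-v0)<15]
    uv=p.mean(0); print(c,len(p),p.min(0),p.max(0),uv,'at.057',at(s,uv,.057),'at.075',at(s,uv,.075)); O.append(ray(s,uv))
(o1,d1),(o2,d2)=O; k=np.linalg.lstsq(np.c_[d1,-d2],o2-o1,rcond=None)[0]
print('tri',o1+d1*k[0],o2+d2*k[1])
# carrier check at home
s=snap('top'); im=cv2.cvtColor(s['pixels'],cv2.COLOR_RGB2HSV).astype(int)
m=(im[...,0]>80)&(im[...,0]<100)&(im[...,1]>120)
p=np.argwhere(m)[:,::-1]; p=p[np.hypot(p[:,0]-225,p[:,1]-165)<60]
print(len(p),cv2.minAreaRect((np.array([at(s,q,.03)[:2] for q in p])*1000).astype(np.float32)))
print(read_state()['tool_pos'],read_state()['joint_pos'])
```

```text
top 14 [243 200] [247 203] [244.7857 201.7857] at.057 [0.5092 0.1048 0.057 ] at.075 [0.5057 0.1019 0.075 ]
side 45 [277 236] [281 248] [279.1111 242.2   ] at.057 [0.507  0.1023 0.057 ] at.075 [0.4938 0.1137 0.075 ]
tri [0.5089 0.1045 0.0585] [0.5064 0.1028 0.0578]
480 ((613.8968505859375, 156.2708740234375), (104.81848907470703, 96.45658111572266), 77.1414566040039)
[0.6232 0.2063 0.1417] [-14.8833  36.7418 -12.6022  91.8415   9.4672  52.4586 -43.0233]
```

Emit:
apply_moves --increments '[[0.06,[-0.956,-0.869,0],0.167],[0.06,[-0.956,-0.869,0],0.167],[0.06,[-0.956,-0.869,0],0.167],[0.06,[-0.956,-0.869,0],0.167],[0.06,[-0.956,-0.869,0],0.167],[0.06,[-0.956,-0.869,0],0.167],[0.06,[-0.956,-0.869,-0.3],0.167],[0.06,[-0.956,-0.869,-0.3],0.167]]'

```text
time: 17.87
tool_pos: [0.5072, 0.1021, 0.1015]
tcp_rot: [-179.7, 0.0, 92.9]
ft_force: [-1.5, 0.5, -0.0]
finger_gap: 0.0401
gripper_force: 0.0
```

Emit:
apply_moves --increments '[[0.06,[0,0,-0.2],0],[0.06,[0,0,-0.3],0],[0.06,[0,0,-0.4],0],[0.06,[0,0,-0.447],0],[0.06,[0,0,-0.447],0]]'

```text
time: 18.28
tool_pos: [0.5083, 0.1024, 0.0508]
tcp_rot: [-179.9, 0.0, 92.9]
ft_force: [0.3, 1.0, -0.2]
finger_gap: 0.0401
gripper_force: 0.0
```

Emit:
apply_moves --increments '[[1,[0,0,0],0],[1,[0,0,0],0],[1,[0,0,0],0],[1,[0,0,0],0],[1,[0,0,0],0],[1,[0,0,0],0]]' --squeeze 20

```text
time: 18.78
tool_pos: [0.5092, 0.1021, 0.0525]
tcp_rot: [179.9, -0.0, 92.8]
ft_force: [0.3, 1.0, 5.9]
finger_gap: 0.0111
gripper_force: 21.9
```

Run:
```python
from h import *
np.set_printoptions(precision=4,suppress=True)
r=read_state();print(r['tool_pos'],r['tcp_rot'],r['ft_force'],r['moment'],r['finger_gap'],r['gripper_force'])
```

```text
[0.5092 0.1021 0.0525] [179.9228  -0.0211  92.8416] [0.3403 0.953  5.9438] [0.1561 0.0683 0.0188] 0.011086740798025182 21.898135542869568
```

Emit:
apply_moves --increments '[[1,[0,0,0.025],0],[1,[0.029,0.003,0.025],0.055],[1,[0.0575,0.008,0.025],0.11],[1,[0.0855,0.016,0.025],0.167],[1,[0.113,0.026,0.025],0.22],[1,[0.139,0.039,0.025],0.28],[1,[0.164,0.054,0.025],0.333],[1,[0.164,0.054,0.025],0.333]]'

```text
time: 19.45
tool_pos: [0.5279, 0.1079, 0.054]
tcp_rot: [-179.9, -0.0, 123.0]
ft_force: [-0.3, 0.2, -9.8]
finger_gap: 0.0113
gripper_force: 21.1
```

Emit:
apply_moves --increments '[[1,[0.024,0.017,-0.012],0.055],[1,[0.046,0.036,-0.012],0.11],[1,[0.066,0.057,-0.012],0.167],[1,[0.084,0.079,-0.012],0.22],[1,[0.101,0.103,-0.012],0.28],[1,[0.115,0.129,-0.012],0.333],[1,[0.115,0.129,-0.012],0.333]]'

```text
time: 20.03
tool_pos: [0.5425, 0.1234, 0.0537]
tcp_rot: [-180.0, 0.0, 152.8]
ft_force: [-0.2, -2.0, 2.4]
finger_gap: 0.0113
gripper_force: 22.3
```

Emit:
apply_moves --increments '[[1,[0.008,0.016,0],0.033],[1,[0.014,0.032,0],0.067],[1,[0.018,0.043,0],0.09],[1,[0.022,0.054,0],0.11],[1,[0.025,0.065,0],0.133],[1,[0.0275,0.0765,0],0.155],[1,[0.0275,0.0765,0],0.155]]'

```text
time: 20.62
tool_pos: [0.5459, 0.1324, 0.0537]
tcp_rot: [-180.0, 0.1, 166.6]
ft_force: [1.5, -2.8, 3.9]
finger_gap: 0.0112
gripper_force: 22.4
```

Run:
```python
from h import *
np.set_printoptions(precision=4,suppress=True)
r=read_state();print(r['tool_pos'],r['tcp_rot'],r['ft_force'],r['moment'],r['finger_gap'],r['gripper_force'])
```

```text
[0.5459 0.1324 0.0537] [-179.9624    0.0514  166.6196] [ 1.5009 -2.824   3.9243] [-0.7642 -0.3     0.1292] 0.011201394027166316 22.442813515663147
```

Emit:
apply_moves --increments '[[1,[0.002,0.012,0],0.02],[1,[0.002,0.012,0],0.02],[1,[0.002,0.012,0],0.02]]'

```text
time: 20.87
tool_pos: [0.5462, 0.1335, 0.0537]
tcp_rot: [-179.9, 0.1, 168.4]
ft_force: [2.8, -5.7, 4.9]
finger_gap: 0.0113
gripper_force: 22.6
```

Emit:
apply_moves --increments '[[1,[0.002,0.01,0],0],[1,[0.002,0.01,0],0],[1,[0.002,0.01,0],0]]'

```text
time: 21.12
tool_pos: [0.5462, 0.1336, 0.0536]
tcp_rot: [-179.8, 0.0, 168.4]
ft_force: [1.5, -8.7, 7.2]
finger_gap: 0.0108
gripper_force: 22.9
```

The keeper is at its limit. I'll relieve the load, let go and lift.

Emit:
apply_moves --increments '[[1,[-0.002,-0.012,0],0],[0.4,[-0.002,-0.014,0],0],[0.4,[-0.002,-0.014,0],0],[0.4,[-0.002,-0.014,0],0],[0.4,[-0.002,-0.014,0.3],0],[0.4,[-0.002,-0.014,0.6],0],[0.4,[-0.002,-0.014,0.9],0],[0.4,[-0.002,-0.014,1],0],[0.4,[-0.6,-0.5,1],0],[0.4,[-0.6,-0.9,1],0],[0.4,[-0.6,-1,1],0],[0.4,[-0.6,-1,1],0]]'

```text
time: 22.12
tool_pos: [0.471, 0.0111, 0.1727]
tcp_rot: [-179.8, -0.1, 168.4]
ft_force: [-0.4, -0.8, -0.6]
finger_gap: 0.0257
gripper_force: 0.0
```

Run:
```python
from h import *
np.set_printoptions(precision=4,suppress=True)
S={};O=[]
ex=lambda a:a
for c in('top','side'):
    s=snap(c); S[c]=s; im=cv2.cvtColor(s['pixels'],cv2.COLOR_RGB2HSV).astype(int)
    u0=proj(s,(.546,.1335,.057))
    m=(im[...,0]>6)&(im[...,0]<20)&(im[...,1]>140)
    p=np.argwhere(m)[:,::-1]; p=p[np.hypot(p[:,0]-u0[0],p[:,1]-u0[1])<15]
    print(c,'orange',len(p),at(s,p.mean(0),.057) if len(p) else u0)
    m=((im[...,0]>80)&(im[...,0]<100)&(im[...,1]>110))
    p=np.argwhere(m)[:,::-1]; k=proj(s,(.618,.187,.03)); p=p[np.hypot(*(p-k).T)<60]
    print(len(p),cv2.minAreaRect((np.array([at(s,q,.03)[:2] for q in p])*1000).astype(np.float32)))
print(read_state()['tool_pos'],read_state()['ft_force'])
```

```text
top orange 0 [235.442  188.1684]
121 ((596.3511962890625, 148.802001953125), (120.55340576171875, 173.75027465820312), 83.22560119628906)
side orange 53 [0.5446 0.1347 0.057 ]
1200 ((614.0431518554688, 187.56198120117188), (167.9706573486328, 104.91075897216797), 77.48262786865234)
[0.4723 0.0122 0.1729] [0.3976 0.5995 0.5483]
```

The keeper reads shut. I'll compare the carrier with the picture taken while it was pressed home.

Run:
```python
from h import *
old=cv2.cvtColor(cv2.imread('pics/b7.png'),cv2.COLOR_BGR2HSV)[...,:]
pre=cv2.cvtColor(cv2.imread('pics/b6.png'),cv2.COLOR_BGR2HSV)
s=snap('side');new=cv2.resize(s['pixels'][185:305,150:310],None,fx=5,fy=5,interpolation=cv2.INTER_CUBIC)
cv2.imwrite('pics/b8.png',new[:,:,::-1]); new=cv2.cvtColor(new,cv2.COLOR_RGB2HSV)
def match(a,n,box):
    x0,y0,x1,y1=box; T=a[y0:y1,x0:x1,1]; r=cv2.matchTemplate(n[y0-40:y1+40,x0-40:x1+40,1],T,cv2.TM_CCOEFF_NORMED)
    _,v,_,l=cv2.minMaxLoc(r); return l[0]-40,l[1]-40,round(v,3)
for nm,b in(('cap1',(405,170,470,225)),('cap2',(445,220,515,270)),('rightend',(440,225,590,340)),('cap3',(255,305,325,360)),('plateL',(215,380,300,470)),('static',(560,240,700,380)),('stop',(130,345,200,440))):
    print(nm,'b7->now',match(old,new,b),'b6->now',match(pre,new,b))
```

```text
cap1 b7->now (0, 0, 1.0) b6->now (-10, 5, 0.993)
cap2 b7->now (0, 0, 0.998) b6->now (-11, 5, 0.992)
rightend b7->now (0, 0, 0.917) b6->now (-10, 5, 0.914)
cap3 b7->now (-1, 0, 0.852) b6->now (-12, 5, 0.978)
plateL b7->now (0, 0, 0.998) b6->now (-11, 6, 0.98)
static b7->now (34, -40, 0.301) b6->now (-8, 6, 0.428)
stop b7->now (0, 0, 0.995) b6->now (-1, 0, 0.963)
```

The carrier hasn't moved since it was pressed home (under 0.5 mm), and the keeper is shut.

```bash
python3 -c "from cell import *; print(hand_in())"
```

```text
the job is handed in; nothing more can be done
None
```

The carrier is home against both dowels and the stop button, the keeper is swung shut and released, and the job was handed in at about 22 s; no verdict came back.

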